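# Stack and latch the paint tray

### The job

Pick up the blue paint tray by its handle and lower it gently, without dropping or tipping it, onto the grey base tray that is screwed to the bench, so that its four corner lugs drop fully into the base's corner sockets (either way round will do). Then slide the orange latch on the end of the base fully home over the tray's edge, and leave both that way. Do not disturb the filament spool, glue bottle or cup.

Things in the scene. Friction and masses are not known exactly. Their poses are not given: they have to be found in the camera images.
- tray_handle (a point): Centre of the yellow handle bar of the loose blue carry tray (about 0.45 kg). Bar: 14 mm wide along the tray's x, 100 mm long along its y, 18 mm high, on a post at each end. Axes are the tray's (y lengthwise, z up). Below this point: wall rims 36 mm, tops of the paint pots 38 mm, underside of the floor plate 81 mm, lug tips 91 mm.
- tray: Same tray, same axes; origin at its centre at lug-tip level; it starts standing on its lugs. Floor plate 140 (x) x 190 (y) x 5 mm; the walls are only 160 mm long in y, so the plate juts out 15 mm as a flange at each y end. Under it, at (x, y) = (+-53, +-78) mm, four round lugs 14 mm in diameter, 10 mm long, tapering to 9 mm. The same after half a turn.
- base: Grey base tray, 140 (x) x 190 (y) x 60 mm high, screwed to the bench; origin at the centre of its underside, z up. White corner blocks hold sockets 18 x 18 mm, 14 mm deep, chamfered 2 mm, centred at (x, y) = (+-53, +-78) mm, mouths at the top. Seated, the tray's plate lies on the base's top, its handle bar centre 140 mm above this origin, their y axes parallel.
- latch (a joint): Travel (m) of the orange slide latch at the base's +y end: 0 to 0.003 at the start (open), 0.018 home at its stop. It slides towards the base's -y against 1.5 N of friction and stays where left. Its tongue's tip is at base y = 103 mm at 0; home, it lies 10 mm over the flange of a seated tray, 3 mm above it. A tray that is not fully down blocks it.
- latch_tab (a point): Middle of the outer face (it faces the base's +y) of the latch's upright orange tab, 88 mm above the bench; axes as the base's. Tab 30 mm wide (x), 8 mm thick (y), from 68 to 102 mm above the bench; it moves with the latch (base y = 138 mm at 0). Push it towards the base's -y. The bracket under it is 50 mm wide, reaches base y = 141 mm, top at 64 mm.
- spool: Bystander: black filament spool lying flat, green filament, 100 mm in diameter, 36 mm high; origin at the centre of its underside.
- glue: Bystander: green glue bottle with an orange cap, 48 mm in diameter, 85 mm high; origin at the centre of its underside.
- cup: Bystander: blue ceramic cup, 72 mm in diameter at the rim, 75 mm high; origin at the centre of its underside.

How it is judged:
On the way, in this order (a step that is already met when the one before it is completed fails the run):
1. the tray is seated: level, square and flush on the base, all four lugs in the sockets (z of tray_handle in the frame of base between 0.136 and 0.144 m and horizontal distance between tray_handle and base below 0.006 m and angle between the y axis of tray and the y axis of base, either way round below 0.06 rad and angle between tray_handle's own z axis and vertical below 0.04 rad), for 0.2 s.
2. the latch is slid home over the seated tray's edge (all of step 1 and value of joint latch above 0.015 m), for 0.2 s.
At the end, for the whole second after the job is handed in: The tray rests on the base with all lugs home (handle bar 136 to 144 mm above the base's origin and within 6 mm of being right over it, tilt under 0.04 rad, square to the base within 0.06 rad, either way round), at rest, and the latch stands at 0.015 m or more (all of step 2 and linear speed of tray below 0.02 m/s and angular speed of tray below 0.1 rad/s); the robot touches nothing.
It fails at once if the tray is dropped or slammed onto the base (faster than 0.4 m/s within 60 mm of its seat) (horizontal distance between tray_handle and base below 0.03 m and z of tray_handle in the frame of base below 0.2 m and linear speed of tray above 0.4 m/s).
It fails at once if the tray is tipped by more than 0.5 rad (angle between tray_handle's own z axis and vertical above 0.5 rad).
It fails at once if the spool is moved by more than 30 mm or tipped (distance of spool from where it was at the start of the episode above 0.03 m or angle between spool's own z axis and vertical above 0.4 rad).
It fails at once if the glue bottle is moved by more than 30 mm or tipped (distance of glue from where it was at the start of the episode above 0.03 m or angle between glue's own z axis and vertical above 0.4 rad).
It fails at once if the cup is moved by more than 30 mm or tipped (distance of cup from where it was at the start of the episode above 0.03 m or angle between cup's own z axis and vertical above 0.4 rad).
It also fails if it takes over 53 s, if anything falls off the work surface, if the arm or the gripper's body presses on something with over 40 N, if the wrist force passes 120 N, or if a joint passes its speed limit or range.

### The arm

A 6-joint arm with a two-finger parallel gripper is mounted at the origin on the work surface. World frame = base frame: x ahead of the robot, y to its left, z up, the work surface at z = 0. Lengths are in m, angles in rad, forces in N, time in s.
With the tool pointing down it reaches from about 0.425 to 0.95 m from the base axis. Payload 3.5 kg.
Tool frame: the origin (TCP) lies on the centre line of the jaws, within the pads' length; the fingertips stand 14 mm ahead of it and the grasp point (between the pads) lies 5 mm behind it (ctrl.finger_overhang is the distance from the TCP to the fingertips, in m); z points along the fingers, y is the line along which they close (so a half turn about z gives the same grasp; the last joint's range is limited). The gripper opens to 85 mm and grips with 20 to 120 N. Pads are 22 mm wide; open, the fingers measure 114 mm over their backs; the gripper's body (76 mm by 85 mm) begins 54 mm behind the grasp point. The pads swing forward as they close: fully open they stand 13 mm farther back than shut.
Start: joints at [1.11, 0.286, 1.577, -0, 1.279, -0.15], TCP at [0.206, 0.643, 0.245] pointing down, gripper open.
Joint ranges: [-2.77, 2.77], [-0.9, 2.22], [0.21, 2.48], [-1.53, 4.67], [0.24, 2.81], [-2.84, 2.84]. Speed limits (rad/s): [2.79, 2.79, 3.14, 3.14, 3.14, 3.14].

### API

Orientations are given as a unit quaternion [x, y, z, w].
In Python, from plant import ctrl gives the robot as it stands.
- The arm moves only by the tool send_rows, never from a script. Its argument "moves" is text: rows parted by semicolons, each of 7 numbers parted by spaces: the turn, a rotation vector about the tool's x, y, z in units of 360 degrees (1.0 is 360 degrees), then the shift along the tool's x, y, z in units of 20 cm (1.0 is 20 cm), then the gripper's target within -1 to 1 (fully open at 1, half-way at 0, shut at -1). A call has 1 to 12 rows; each row is the pose to reach, as a shift and turn from the pose commanded when the call began, along the tool's axes at that moment, turning the shorter way round; what a row does not reach only later rows make up. A row lasts 1/8 s, in which the tool goes at most 62.5 mm and 10.7 degrees, less where a joint would pass 70% of its speed; a pose out of reach is approached as far as the arm can. A call with a number of a shift or a turn outside -1 to 1 is refused whole. A call with a gripper value outside its range is refused whole. The fingers move at their own pace and stop on an object; "newtons" is the grip in N (left out, the last holds). Time passes only in rows, so rows that repeat a pose let the fingers close. It gives the time, the measured TCP pose, the force, the opening and the grip force at its end, in the units of the state.
- ctrl.get_state(): the state, without advancing time (a new reading comes with each control period).
- ctrl.read_camera(name): name is "scene" or "top"; returns a dict with "image" (420x560x3 uint8, red, green, blue), "fovy" (degrees; the focal length in pixels is half the picture's height over the tangent of half this angle, whatever the lens; pixels are square), "cx", "cy" (the principal point, pixels), "extrinsics" (4x4, takes a point from camera to world coordinates). Camera axes: x right, y up, looking along -z (the intrinsics and any distortion apply to the point x, -y, -z); pixel columns grow to the right and rows downward; lengths in m; the calibration is good to about 2 mm. A picture is of the moment at which its call begins. There is no depth.
- ctrl.sign_off(): hands the job in; it is judged then, once.
The state is a dict: "time": time; "qpos": joint angles; "dq": joint speeds; "joint_efforts": joint torques, N m; "eef_pos": TCP position; "tcp_rot": TCP orientation; "contact_force": force on the tool from outside, world axes, zero at the start; "wrist_torque": the same for the moment, N m; "opening": opening from 0.0 (shut) to 1.0 (fully open); "finger_force": force on a finger pad.
Only numpy, scipy, OpenCV 4.12 (cv2) and the standard library are available. Lean on these libraries where they do the work, as an engineer would, in place of code of your own. Each camera call takes 0.05 s, during which the arm holds its last target. There are 200 camera calls.

## Working session

There is one attempt and no reset: what is moved stays moved. The work goes in short steps, Python scripts to look and compute and a tool call to move; the robot and the scene stay as the last step left them, time stands still between calls to the robot, and variables do not carry over. Pictures are saved under pics/ and viewed, at most 10 in all, crops included, and the job is handed in when it is done.

Besides the shell and the picture viewer there is one more tool, called as name(argument=value, ...) on one line, values as JSON. send_rows: Moves the arm, as the interface text tells. Its arguments: {"type":"object","properties":{"moves":{"type":"string"},"newtons":{"type":"number"}},"required":["moves"]}

```bash
mkdir -p pics; ls
python3 - <<'E'
from plant import ctrl
import cv2,numpy as np
for n in("scene","top"):
    c=ctrl.read_camera(n); cv2.imwrite(f"pics/{n}0.png",c["image"][:,:,::-1])
    np.savez(f"{n}0.npz",**{k:v for k,v in c.items()})
    print(n,[k for k in c],c["fovy"],c["cx"],c["cy"],np.round(c["extrinsics"],3).tolist(),{k:v for k,v in c.items() if k not in("image","extrinsics","fovy","cx","cy")})
print(ctrl.get_state(), ctrl.finger_overhang)
E
```

```text
pics
scene ['image', 'fovy', 'cx', 'cy', 'extrinsics'] 45.05523201361482 279.11339900575564 205.6477701772374 [[0.531, -0.572, 0.626, 1.346], [0.847, 0.339, -0.409, -0.442], [0.022, 0.747, 0.664, 0.889], [0.0, 0.0, 0.0, 1.0]] {}
top ['image', 'fovy', 'cx', 'cy', 'extrinsics'] 56.1654228913555 279.54866453231836 210.7741309180538 [[-0.028, 0.983, -0.183, 0.467], [-1.0, -0.025, 0.015, 0.029], [0.01, 0.183, 0.983, 0.851], [0.0, 0.0, 0.0, 1.0]] {}
{'time': 0.1, 'qpos': array([ 1.11000301e+00,  2.87131380e-01,  1.57805805e+00, -1.62755549e-05,
        1.27859603e+00, -1.49995697e-01]), 'dq': array([ 0.00040844, -0.00117697, -0.00136252,  0.00072058, -0.00049523,
        0.00070501]), 'joint_efforts': array([ 3.70648168e-04, -4.07293868e+01, -2.93699509e+01, -1.39228828e-04,
        3.42576393e-03, -1.05761586e-05]), 'eef_pos': array([0.20614143, 0.642149  , 0.24403439]), 'tcp_rot': array([ 1.54771698e-01,  9.87949654e-01, -1.04801442e-03, -3.22225546e-04]), 'contact_force': array([-0.18496411, -0.53993959,  0.50188572]), 'wrist_torque': array([-0.04626483, -0.04535943, -0.04145496]), 'finger_force': 0.0, 'opening': 1.0031174373073113} 0.014
```

View pics/top0.png

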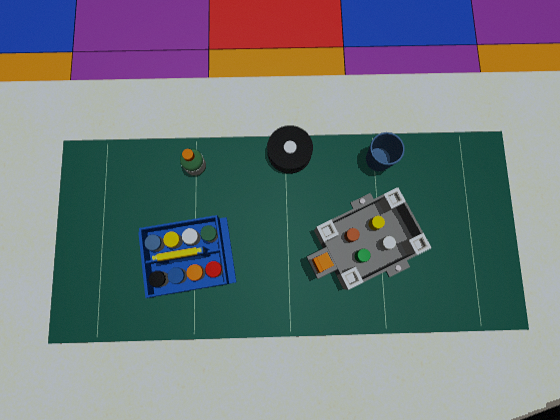

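View pics/scene0.png

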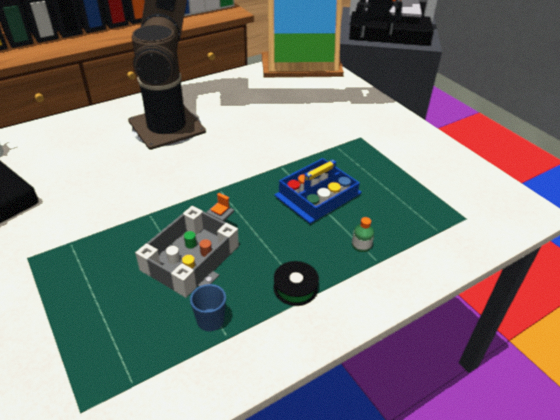

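```bash
cat > h.py <<'E'
import numpy as np,cv2
def load(n): return dict(np.load(n))
def f(c): return 210/np.tan(np.radians(float(c["fovy"]))/2)
def ray(c,u,v):
    d=np.array([(u-float(c["cx"]))/f(c),-(v-float(c["cy"]))/f(c),-1.]); E=c["extrinsics"]
    return E[:3,3],E[:3,:3]@d
def onz(c,u,v,z):
    o,d=ray(c,u,v); return o+d*(z-o[2])/d[2]
def proj(c,p):
    E=c["extrinsics"]; q=E[:3,:3].T@(np.asarray(p)-E[:3,3])
    return float(c["cx"])+f(c)*q[0]/-q[2], float(c["cy"])-f(c)*q[1]/-q[2]
def tri(c1,p1,c2,p2):
    A=[];b=[]
    for c,p in((c1,p1),(c2,p2)):
        o,d=ray(c,*p);d=d/np.linalg.norm(d);M=np.eye(3)-np.outer(d,d);A.append(M);b.append(M@o)
    return np.linalg.solve(sum(A),sum(b))
def blobs(m,amin):
    n,l,s,ce=cv2.connectedComponentsWithStats(m.astype(np.uint8))
    out=[]
    for i in range(1,n):
        if s[i,4]>=amin:
            k,_=cv2.findContours((l==i).astype(np.uint8),cv2.RETR_EXTERNAL,cv2.CHAIN_APPROX_NONE)
            out.append((s[i,4],ce[i].round(1),cv2.minAreaRect(k[0])))
    return out
E
python3 - <<'E'
from h import *
T=load("top0.npz");S=load("scene0.npz")
for n,c,win in(("top",T,(130,180,440,300)),("scene",S,(130,150,370,330))):
    im=c["image"];h=cv2.cvtColor(im,cv2.COLOR_RGB2HSV)
    x0,y0,x1,y1=win;W=np.zeros(im.shape[:2],bool);W[y0:y1,x0:x1]=1
    ye=W&(abs(h[...,0].astype(int)-29)<6)&(h[...,1]>150)&(h[...,2]>100)
    orr=W&(abs(h[...,0].astype(int)-12)<6)&(h[...,1]>150)&(h[...,2]>100)
    wh=W&(h[...,1]<40)&(h[...,2]>150)
    for nm,m,a in(("yel",ye,30),("or",orr,30),("wh",wh,30)):
        for b in blobs(m,a): print(n,nm,b[0],b[1],np.round(b[2][0],1),np.round(b[2][1],1),round(b[2][2],1))
a=cv2.resize(T["image"][180:300,300:440],None,fx=4,fy=4,interpolation=cv2.INTER_CUBIC)
b=cv2.resize(S["image"][180:300,130:245],None,fx=4,fy=4,interpolation=cv2.INTER_CUBIC)
z=cv2.resize(np.hstack([a,b]),(800,int(480*800/(a.shape[1]+b.shape[1]))))
cv2.imwrite("pics/z.png",z[...,::-1]);print(z.shape)
E
```

```text
top yel 128 [377.9 221.8] [377.8 221.8] [12.  11.3] 45.0
top yel 189 [170.8 239. ] [170.5 239. ] [14. 15.] 90.0
top yel 293 [176.6 253.8] [176.1 253.8] [ 6.9 48.5] 80.5
top or 123 [352.5 234.2] [352.5 234. ] [11. 12.] 0.0
top or 229 [322.7 261.9] [322.9 261.8] [15.7 15.2] 63.4
top or 198 [194.1 272. ] [194. 272.] [14. 16.] 90.0
top wh 204 [393.9 197.5] [394.4 197.3] [16.1 15.7] 63.4
top wh 228 [326.9 230.2] [327.5 230. ] [16.5 16.1] 63.4
top wh 183 [189.2 235.6] [189.3 235.8] [14.1 14.8] 45.0
top wh 220 [419.4 243.7] [420.  243.5] [17.  15.7] 63.4
top wh 125 [389.2 242. ] [389.3 242.3] [12.  11.3] 45.0
top wh 242 [351.3 277.5] [351.8 277.6] [17.  16.1] 63.4
scene yel 102 [320.7 168. ] [320.8 168.1] [ 5.4 22.8] 63.4
scene yel 69 [334.  186.2] [333.5 186.5] [ 7. 11.] 90.0
scene yel 82 [187.6 259. ] [187.5 259. ] [ 8. 11.] 90.0
scene or 46 [301.2 178.6] [301. 179.] [8. 6.] 90.0
scene or 235 [220.7 204.2] [221.  204.1] [15.2 19.8] 23.2
scene or 89 [365. 222.] [365. 222.] [10.  8.] 90.0
scene or 83 [204.9 244.3] [205. 244.] [8.5 9.9] 45.0
scene wh 6978 [195.  173.2] [226.5 185. ] [ 70. 193.] 90.0
scene wh 95 [323.6 192.2] [324. 192.] [ 8. 12.] 90.0
scene wh 144 [192.3 212.3] [192.5 212. ] [12.  14.8] 45.0
scene wh 156 [227.  229.8] [227.3 229.8] [12.7 16.3] 45.0
scene wh 181 [145.9 251. ] [145.8 250.8] [13.4 17. ] 45.0
scene wh 104 [171.9 250. ] [171.8 250.3] [ 9.9 12. ] 45.0
scene wh 205 [181.6 271.6] [181.8 271.2] [14.1 17.7] 45.0
scene wh 3795 [328.7 308.8] [308.  298.5] [ 61. 122.] 90.0
scene wh 109 [295.9 277.2] [296. 277.] [10. 12.] 90.0
(376, 800, 3)
```

View pics/z.png

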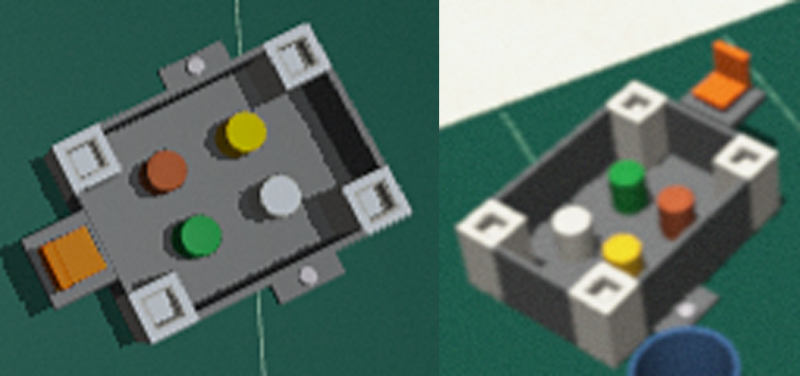

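Run:
```python
from h import *
T=load("top0.npz");S=load("scene0.npz")
tp=[(327.3,230.1),(351.6,277.5),(394.1,197.4),(419.7,243.6)]
sp=[(227.1,229.8),(192.4,212.1),(181.7,271.4),(145.8,250.9)]
P=[]
for a,b in zip(tp,sp):
    z=onz(T,*a,.06);z2=onz(S,*b,.06);P.append((z,z2));print("blk",z.round(4),z2.round(4),tri(T,a,S,b).round(4))
for k in(0,1):
    Q=np.array([p[k] for p in P]);c=Q.mean(0);yd=(Q[0]+Q[1]-Q[2]-Q[3])/2;xd=(Q[0]+Q[2]-Q[1]-Q[3])/2
    print("base",c.round(4),"ylen",np.linalg.norm(yd),"xlen",np.linalg.norm(xd),"yaw of y",np.degrees(np.arctan2(yd[1],yd[0])),"x",np.degrees(np.arctan2(xd[1],xd[0])))
# handle
t=(176.3,253.8);s=(320.7,168.0)
print("hnd tri",tri(T,t,S,s).round(4),onz(T,*t,.098).round(4),onz(S,*s,.095).round(4))
r=np.radians(80.5-90);L=24.2;d=np.array([np.cos(r),np.sin(r)])*L
e=[onz(T,t[0]+k*d[0],t[1]+k*d[1],.098) for k in(-1,1)];v=e[0]-e[1];print("ends",np.round(e,4),np.linalg.norm(v),np.degrees(np.arctan2(v[1],v[0])))
r=np.radians(63.4-90);
h=cv2.cvtColor(S["image"],cv2.COLOR_RGB2HSV);m=np.zeros((420,560),bool);m[155:180,305:340]=1
for n,c,w in(("top",T,(148,245,206,264)),("scene",S,(305,155,340,180))):
    h=cv2.cvtColor(c["image"],cv2.COLOR_RGB2HSV);m=np.zeros((420,560),bool);m[w[1]:w[3],w[0]:w[2]]=1
    m&=(abs(h[...,0].astype(int)-29)<6)&(h[...,1]>150)&(h[...,2]>100)
    n_,l,st,_=cv2.connectedComponentsWithStats(m.astype(np.uint8));k=1+st[1:,4].argmax()
    y,x=np.nonzero(l==k);vx,vy,x0,y0=cv2.fitLine(np.c_[x,y].astype(np.float32),cv2.DIST_L2,0,.01,.01).ravel()
    s_=(x-x0)*vx+(y-y0)*vy;a,b=s_.min(),s_.max()
    e=[onz(c,x0+q*vx,y0+q*vy,.096) for q in(a,b)];v=e[0]-e[1]
    print(n,np.round(e,4).tolist(),"mid",np.mean(e,0).round(4),np.linalg.norm(v),np.degrees(np.arctan2(v[1],v[0])))
# tab
print("latch tab top mid", onz(T,315.5,265.5,.102).round(4))
for n,p,q in(("glue",(187,155),.08),("spool",(290,148),.036),("cup",(386,147),.075)):print(n,onz(T,*p,q).round(3))
```

```text
blk [ 0.572  -0.0785  0.06  ] [ 0.575 -0.081  0.06 ] [ 0.5723 -0.0793  0.0568]
blk [ 0.476  -0.1221  0.06  ] [ 0.478  -0.1245  0.06  ] [ 0.4758 -0.1231  0.0575]
blk [ 0.6364 -0.2199  0.06  ] [ 0.6381 -0.2234  0.06  ] [ 0.6365 -0.2218  0.0573]
blk [ 0.5397 -0.264   0.06  ] [ 0.5422 -0.267   0.06  ] [ 0.5397 -0.2658  0.0569]
base [ 0.556  -0.1711  0.06  ] ylen 0.1554378624688333 xlen 0.10587628225960981 yaw of y 114.31736701827785 x 24.465552719385673
base [ 0.5583 -0.174   0.06  ] ylen 0.1560292808298875 xlen 0.10586955022859401 yaw of y 114.08739811065742 x 24.293901255239867
hnd tri [0.5292 0.2169 0.0955] [0.5291 0.2165 0.098 ] [0.5286 0.2171 0.095 ]
ends [[0.5228 0.2615 0.098 ]
 [0.5355 0.1712 0.098 ]] 0.09113521498715896 98.03380348647762
top [[0.5227, 0.2626, 0.096], [0.5356, 0.172, 0.096]] mid [0.5291 0.2173 0.096 ] 0.09154383953337243 98.12052080905448
scene [[0.5343, 0.1814, 0.096], [0.5246, 0.2525, 0.096]] mid [0.5295 0.2169 0.096 ] 0.07180826667949412 -82.26878203631674
latch tab top mid [ 0.4997 -0.0471  0.102 ]
glue [0.731 0.203 0.08 ]
spool [ 0.757 -0.01   0.036]
cup [ 0.74  -0.207  0.075]
```

```bash
cat > g.py <<'E'
import sys,numpy as np
from scipy.spatial.transform import Rotation as R
from plant import ctrl
def go(*targets):
    s=ctrl.get_state();r=R.from_quat(s["tcp_rot"]);p=s["eef_pos"]
    print("t",round(s["time"],2),"p",p.round(4),"q",s["qpos"].round(2),"F",s["contact_force"].round(1),"M",s["wrist_torque"].round(2),"open",round(s["opening"],3),"toolx yaw",np.degrees(np.arctan2(*r.as_matrix()[1::-1,0])).round(2),"tilt",np.degrees(np.arccos(-r.as_matrix()[2,2])).round(2))
    for x,y,z,yaw in targets: # yaw = tool x heading, deg
        a=np.radians(yaw);t=R.from_matrix(np.array([[np.cos(a),np.sin(a),0],[np.sin(a),-np.cos(a),0],[0,0,-1]]))
        print("->",(x,y,z,yaw),"turn",((r.inv()*t).as_rotvec()/2/np.pi).round(4),"shift",(r.inv().apply(np.array([x,y,z])-p)/.2).round(4))
E
python3 -c "
from g import *
go((.37,.43,.22,120),(.33,.48,.22,120),(.529,.217,.18,98))"
```

```text
t 0.1 p [0.2061 0.6421 0.244 ] q [ 1.11  0.29  1.58 -0.    1.28 -0.15] F [-0.2 -0.5  0.5] M [-0.05 -0.05 -0.04] open 1.003 toolx yaw 162.19 tilt 0.13
-> (0.37, 0.43, 0.22, 120) turn [-3.000e-04  1.000e-04  1.172e-01] shift [-1.1045 -0.7591  0.1215]
-> (0.33, 0.48, 0.22, 120) turn [-3.000e-04  1.000e-04  1.172e-01] shift [-0.8376 -0.5823  0.1212]
-> (0.529, 0.217, 0.18, 98) turn [-3.000e-04  1.000e-04  1.783e-01] shift [-2.1871 -1.5295  0.3228]
```

send_rows(moves="0 0 0.178 -0.99 -0.69 0.12 1;0 0 0.178 -0.99 -0.69 0.12 1;0 0 0.178 -0.99 -0.69 0.12 1;0 0 0.178 -0.99 -0.69 0.12 1;0 0 0.178 -0.99 -0.69 0.12 1;0 0 0.178 -0.99 -0.69 0.12 1;0 0 0.178 -0.99 -0.69 0.12 1")

```text
time: 0.98
eef_pos: [0.3526, 0.4503, 0.2208]
tcp_rot: [0.655, 0.756, -0.0, -0.0]
contact_force: [0.6, -0.1, 0.2]
opening: 1.003
finger_force: 0.0
```

```bash
python3 -c "
from g import *
go((.529,.217,.18,98),(.529,.217,.086,98))"
```

```text
t 0.97 p [0.3526 0.4503 0.2208] q [ 0.73  0.08  1.86 -0.    1.2   0.59] F [ 0.6 -0.1  0.2] M [-0.03 -0.03  0.  ] open 1.003 toolx yaw 98.21 tilt 0.06
-> (0.529, 0.217, 0.18, 98) turn [-0.0001  0.0001  0.0006] shift [-1.2804  0.7064  0.2043]
-> (0.529, 0.217, 0.086, 98) turn [-0.0001  0.0001  0.0006] shift [-1.2802  0.7068  0.6743]
```

send_rows(moves="0 0 0.0006 -1 0.55 0.2 1;0 0 0.0006 -1 0.55 0.2 1;0 0 0.0006 -1 0.55 0.2 1;0 0 0.0006 -1 0.55 0.2 1;0 0 0.0006 -1 0.7 0.2 1;0 0 0.0006 -1 0.7 0.2 1")

```text
time: 1.72
eef_pos: [0.5208, 0.272, 0.1811]
tcp_rot: [0.656, 0.754, -0.0, -0.0]
contact_force: [-1.0, -0.7, -0.3]
opening: 1.003
finger_force: 0.0
```

```bash
python3 -c "
from g import *
go((.529,.217,.18,98),(.529,.217,.086,98))"
```

```text
t 1.73 p [0.5208 0.272  0.1811] q [ 0.31  0.16  1.85 -0.    1.13  0.17] F [-1.  -0.7 -0.3] M [-0.03 -0.01 -0.02] open 1.003 toolx yaw 97.96 tilt 0.0
-> (0.529, 0.217, 0.18, 98) turn [-0.      0.     -0.0001] shift [-0.2781  0.0026  0.0055]
-> (0.529, 0.217, 0.086, 98) turn [-0.      0.     -0.0001] shift [-0.2781  0.0026  0.4755]
```

send_rows(moves="0 0 0 -0.278 0.003 0 1;0 0 0 -0.278 0.003 0.1 1;0 0 0 -0.278 0.003 0.25 1;0 0 0 -0.278 0.003 0.4 1;0 0 0 -0.278 0.003 0.475 1;0 0 0 -0.278 0.003 0.475 0.2;0 0 0 -0.278 0.003 0.475 -0.4;0 0 0 -0.278 0.003 0.475 -1;0 0 0 -0.278 0.003 0.475 -1;0 0 0 -0.278 0.003 0.475 -1;0 0 0 -0.278 0.003 0.475 -1;0 0 0 -0.278 0.003 0.475 -1", newtons=60)

```text
time: 3.22
eef_pos: [0.5291, 0.2177, 0.0875]
tcp_rot: [0.657, 0.754, 0.001, 0.001]
contact_force: [3.3, 0.8, 3.4]
opening: 0.148
finger_force: 62.4
```

```bash
python3 -c "
from g import *
go((.529,.217,.216,98))"
```

```text
t 3.23 p [0.5291 0.2177 0.0875] q [0.21 0.24 1.94 0.   0.95 0.08] F [3.3 0.8 3.4] M [ 0.09 -0.34  0.08] open 0.148 toolx yaw 97.9 tilt 0.19
-> (0.529, 0.217, 0.216, 98) turn [ 0.0005 -0.     -0.0003] shift [-0.0034  0.0013 -0.6426]
```

send_rows(moves="0 0 0 0 0 -0.05 -1;0 0 0 0 0 -0.15 -1;0 0 0 0 0 -0.3 -1;0 0 0 0 0 -0.45 -1;0 0 0 0 0 -0.6 -1;0 0 0 0 0 -0.66 -1;0 0 0 0 0 -0.66 -1", newtons=80)

```text
time: 4.1
eef_pos: [0.5276, 0.2175, 0.2188]
tcp_rot: [0.657, 0.754, 0.0, 0.0]
contact_force: [0.2, -0.6, -6.5]
opening: 0.146
finger_force: 78.3
```

```bash
python3 -c "
from g import *
go((.545,.02,.219,105),(.557,-.1725,.219,114.2))"
```

```text
t 4.1 p [0.5276 0.2175 0.2188] q [0.21 0.08 1.86 0.   1.2  0.08] F [ 0.2 -0.6 -6.5] M [ 0.01 -0.01 -0.05] open 0.146 toolx yaw 97.9 tilt 0.04
-> (0.545, 0.02, 0.219, 105) turn [ 0.0001 -0.     -0.0197] shift [-0.99   -0.0497 -0.001 ]
-> (0.557, -0.1725, 0.219, 114.2) turn [ 0.0001  0.     -0.0453] shift [-1.9516e+00 -1.2250e-01 -1.2000e-03]
```

send_rows(moves="0 0 -0.002 -0.1 -0.005 0 -1;0 0 -0.007 -0.28 -0.015 0 -1;0 0 -0.012 -0.46 -0.025 0 -1;0 0 -0.018 -0.64 -0.035 0 -1;0 0 -0.024 -0.82 -0.045 0 -1;0 0 -0.028 -0.94 -0.05 0 -1;0 0 -0.028 -0.98 -0.05 0 -1;0 0 -0.028 -0.98 -0.05 0 -1")

```text
time: 5.1
eef_pos: [0.5441, 0.0221, 0.217]
tcp_rot: [0.588, 0.809, -0.0, -0.001]
contact_force: [0.2, 0.3, -5.6]
opening: 0.149
finger_force: 78.3
```

```bash
python3 -c "
from g import *
go((.557,-.1725,.219,114.2))"
```

```text
t 5.1 p [0.5441 0.0221 0.217 ] q [-0.15  0.03  1.92  0.    1.19 -0.46] F [ 0.2  0.3 -5.6] M [ 0.05  0.01 -0.01] open 0.149 toolx yaw 107.91 tilt 0.15
-> (0.557, -0.1725, 0.219, 114.2) turn [-0.0003 -0.0003 -0.0175] shift [-0.9459 -0.238  -0.0109]
```

send_rows(moves="0 0 -0.002 -0.1 -0.025 0 -1;0 0 -0.006 -0.28 -0.07 0 -1;0 0 -0.01 -0.46 -0.115 0 -1;0 0 -0.014 -0.64 -0.16 0 -1;0 0 -0.017 -0.8 -0.2 0 -1;0 0 -0.0175 -0.9 -0.23 -0.005 -1;0 0 -0.0175 -0.946 -0.238 -0.01 -1;0 0 -0.0175 -0.946 -0.238 -0.01 -1;0 0 -0.0175 -0.946 -0.238 -0.01 -1")

```text
time: 6.22
eef_pos: [0.5579, -0.1715, 0.2202]
tcp_rot: [0.542, 0.84, 0.0, -0.0]
contact_force: [0.7, -0.0, -5.3]
opening: 0.146
finger_force: 78.3
```

Run:
```python
from g import *
import cv2
go((.557,-.1725,.17,114.2))
im=[]
for n in("scene","top"):
    c=ctrl.read_camera(n);np.savez(f"{n}1.npz",**c);im.append(c["image"])
a=cv2.resize(im[0][110:310,90:290],(400,400),interpolation=3);b=cv2.resize(im[1][130:330,270:470],(400,400),interpolation=3)
cv2.imwrite("pics/held.png",np.hstack([a,b])[...,::-1])
```

```text
t 6.22 p [ 0.5579 -0.1715  0.2202] q [-0.47  0.11  1.83  0.    1.2  -0.9 ] F [ 0.7 -0.  -5.3] M [-0.07  0.01 -0.03] open 0.146 toolx yaw 114.32 tilt 0.06
-> (0.557, -0.1725, 0.17, 114.2) turn [ 0.     -0.0002  0.0003] shift [-0.0029 -0.006   0.2509]
```

View pics/held.png

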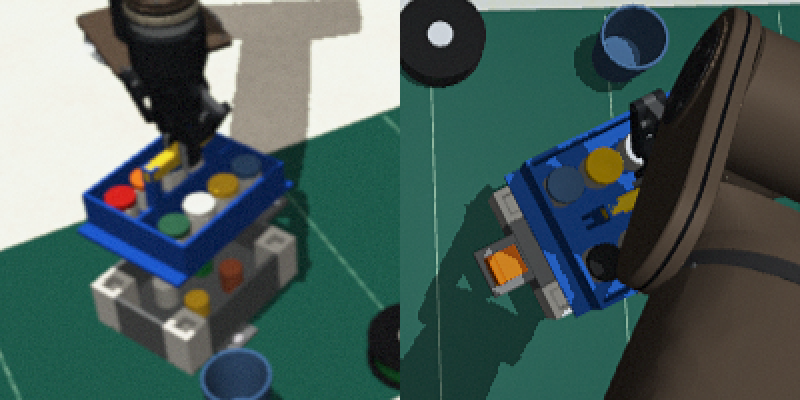

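Run:
```python
from h import *
S=load("scene1.npz");T=load("top1.npz")
a=np.radians(114.3);Y=np.array([np.cos(a),np.sin(a),0]);X=np.array([Y[1],-Y[0],0]);c=np.array([.5579,-.1715,.2237])-.0007*Y
for n,C,w in(("scene",S,(110,160,250,275)),("top",T,(310,190,400,300))):
    h=cv2.cvtColor(C["image"],cv2.COLOR_RGB2HSV);m=np.zeros((420,560),bool);m[w[1]:w[3],w[0]:w[2]]=1
    m&=(abs(h[...,0].astype(int)-110)<8)&(h[...,1]>170)&(h[...,2]>60)
    m=max(((l==k) for l in [cv2.connectedComponents(m.astype(np.uint8))[1]] for k in range(1,l.max()+1)),key=np.sum).astype(np.uint8)
    k,_=cv2.findContours(m,cv2.RETR_EXTERNAL,cv2.CHAIN_APPROX_NONE)
    hull=cv2.convexHull(k[0]);print(n,cv2.approxPolyDP(hull,1.5,True)[:,0].tolist())
    for sx,sy in((1,1),(1,-1),(-1,-1),(-1,1)):
        print(sx,sy,[np.round(proj(C,c+.07*sx*X+.095*sy*Y+np.array([0,0,z])),1).tolist() for z in(-.081,-.076)])
```

```text
scene [[236, 201], [179, 253], [129, 226], [132, 207], [170, 179], [200, 178], [230, 190]]
1 1 [[236.7, 201.5], [236.6, 199.9]]
1 -1 [[179.0, 252.8], [178.7, 251.1]]
-1 -1 [[129.0, 225.0], [128.6, 223.3]]
-1 1 [[189.0, 179.0], [188.8, 177.3]]
top [[384, 190], [387, 218], [388, 276], [370, 284], [333, 210], [374, 190]]
1 1 [[321.0, 218.4], [321.3, 218.0]]
1 -1 [[411.5, 174.8], [412.4, 174.1]]
-1 -1 [[449.4, 242.1], [450.6, 241.8]]
-1 1 [[356.9, 288.7], [357.4, 288.8]]
```

send_rows(moves="0 0 0.0003 -0.001 -0.004 0.05 -1;0 0 0.0003 -0.001 -0.004 0.13 -1;0 0 0.0003 -0.001 -0.004 0.21 -1;0 0 0.0003 -0.001 -0.004 0.29 -1;0 0 0.0003 -0.001 -0.004 0.34 -1;0 0 0.0003 -0.001 -0.004 0.36 -1;0 0 0.0003 -0.001 -0.004 0.38 -1;0 0 0.0003 -0.001 -0.004 0.38 -1")

```text
time: 7.32
eef_pos: [0.5575, -0.173, 0.1452]
tcp_rot: [0.543, 0.839, 0.0, 0.0]
contact_force: [-1.6, 2.2, -2.6]
opening: 0.147
finger_force: 78.7
```

```bash
python3 -c "
from g import *
go((.557,-.1720,.1365,114.2))"
```

```text
t 7.33 p [ 0.5575 -0.173   0.1452] q [-0.47  0.19  1.89  0.    1.07 -0.9 ] F [-1.6  2.2 -2.6] M [ 0.48  0.3  -0.01] open 0.147 toolx yaw 114.17 tilt 0.04
-> (0.557, -0.172, 0.1365, 114.2) turn [ 0.0001 -0.     -0.0001] shift [ 0.0054 -0.0004  0.0433]
```

send_rows(moves="0 0 0 0.01 -0.004 0 -1;0 0 0 0.01 -0.004 0.01 -1;0 0 0 0.01 -0.004 0.02 -1;0 0 0 0.01 -0.004 0.02 -1")

```text
time: 7.82
eef_pos: [0.5555, -0.1717, 0.1398]
tcp_rot: [0.543, 0.839, -0.0, -0.0]
contact_force: [0.1, 0.2, -5.8]
opening: 0.151
finger_force: 78.3
```

```bash
python3 -c "
from g import *
go((.557,-.1720,.1365,114.2))"
```

```text
t 7.83 p [ 0.5555 -0.1717  0.1398] q [-0.47  0.19  1.89 -0.    1.06 -0.9 ] F [ 0.1  0.2 -5.8] M [ 0.03 -0.01  0.01] open 0.151 toolx yaw 114.16 tilt 0.03
-> (0.557, -0.172, 0.1365, 114.2) turn [-0.0001 -0.     -0.0001] shift [-0.0043  0.0064  0.0165]
```

send_rows(moves="0 0 0 0 0 0.007 -1;0 0 0 0 0 0.014 -1;0 0 0 0 0 0.018 -1;0 0 0 0 0 0.018 -1")

```text
time: 8.32
eef_pos: [0.5558, -0.1717, 0.1376]
tcp_rot: [0.543, 0.84, -0.0, -0.0]
contact_force: [-3.5, 1.2, 0.9]
opening: 0.144
finger_force: 79.2
```

```bash
python3 -c "
from g import *
go((.557,-.1720,.1365,114.2))"
```

```text
t 8.32 p [ 0.5558 -0.1717  0.1376] q [-0.47  0.2   1.89 -0.    1.05 -0.9 ] F [-3.5  1.2  0.9] M [ 0.24  0.52 -0.02] open 0.144 toolx yaw 114.17 tilt 0.01
-> (0.557, -0.172, 0.1365, 114.2) turn [-0.      0.     -0.0001] shift [-0.0038  0.0049  0.0054]
```

send_rows(moves="0 0 0 0.002 -0.002 0.004 -1;0 0 0 0.002 -0.002 0.008 -1;0 0 0 0.002 -0.002 0.008 -1")

```text
time: 8.7
eef_pos: [0.5558, -0.1717, 0.1376]
tcp_rot: [0.543, 0.84, 0.0, 0.001]
contact_force: [-5.6, 2.8, 7.5]
opening: 0.15
finger_force: 80.3
```

```bash
python3 -c "
from g import *
go((.557,-.1720,.1365,114.2))"
```

```text
t 8.7 p [ 0.5558 -0.1717  0.1376] q [-0.47  0.19  1.9  -0.    1.05 -0.9 ] F [-5.6  2.8  7.5] M [0.42 0.85 0.02] open 0.15 toolx yaw 114.18 tilt 0.08
-> (0.557, -0.172, 0.1365, 114.2) turn [ 0.0001  0.0002 -0.0001] shift [-0.0036  0.0048  0.0053]
```

send_rows(moves="0 0 0 -0.002 0.002 -0.006 -1;0 0 0 -0.002 0.002 -0.006 -0.6;0 0 0 -0.002 0.002 -0.006 -0.2;0 0 0 -0.002 0.002 -0.006 0.3;0 0 0 -0.002 0.002 -0.006 0.3;0 0 0 0 0 -0.1 0.3;0 0 0 0 0 -0.25 0.3;0 0 0 0 0 -0.4 0.3;0 0 0 0 0 -0.4 0.3")

```text
time: 9.82
eef_pos: [0.5572, -0.1724, 0.22]
tcp_rot: [0.543, 0.839, 0.0, 0.004]
contact_force: [-0.1, -0.3, -0.5]
opening: 0.649
finger_force: 0.0
```

```bash
python3 -c "
from g import *
a=np.radians(114.2)
f=lambda y,z:(.5565+y*np.cos(a),-.1725+y*np.sin(a),z,114.2)
go(f(.17,.2),f(.17,.092),f(.149,.092),f(.131,.092))"
```

```text
t 9.82 p [ 0.5572 -0.1724  0.22  ] q [-0.47  0.1   1.84 -0.    1.19 -0.9 ] F [-0.1 -0.3 -0.5] M [-0.01  0.   -0.05] open 0.649 toolx yaw 114.17 tilt 0.49
-> (np.float64(0.4868130842469326), np.float64(-0.01743958025071357), 0.2, 114.2) turn [ 0.0009  0.0011 -0.0001] shift [ 0.8518 -0.0041  0.0941]
-> (np.float64(0.4868130842469326), np.float64(-0.01743958025071357), 0.092, 114.2) turn [ 0.0009  0.0011 -0.0001] shift [ 0.8554 -0.007   0.6341]
-> (np.float64(0.49542146795760567), np.float64(-0.03659410269033131), 0.092, 114.2) turn [ 0.0009  0.0011 -0.0001] shift [ 0.7504 -0.0069  0.6348]
-> (np.float64(0.502800082566754), np.float64(-0.05301226478143223), 0.092, 114.2) turn [ 0.0009  0.0011 -0.0001] shift [ 0.6604 -0.0069  0.6354]
```

send_rows(moves="0.0009 0.0011 0 0.25 -0.004 0 -1;0.0009 0.0011 0 0.55 -0.004 0.05 -1;0.0009 0.0011 0 0.85 -0.004 0.094 -1;0.0009 0.0011 0 0.85 -0.005 0.094 -1;0.0009 0.0011 0 0.85 -0.005 0.094 -1")

```text
time: 10.45
eef_pos: [0.4847, -0.0168, 0.1962]
tcp_rot: [0.543, 0.84, -0.001, -0.004]
contact_force: [-0.3, 0.1, 0.3]
opening: -0.002
finger_force: 0.0
```

Run:
```python
from g import *
import cv2
a=np.radians(114.2)
f=lambda y,z:(.5565+y*np.cos(a),-.1725+y*np.sin(a),z,114.2)
go(f(.17,.2),f(.17,.092),f(.149,.092),f(.131,.092))
im=[]
for n in("scene","top"):
    c=ctrl.read_camera(n);np.savez(f"{n}2.npz",**c);im.append(c["image"])
A=cv2.resize(im[0][150:310,110:270],(400,400),interpolation=3);b=cv2.resize(im[1][160:320,290:450],(400,400),interpolation=3)
cv2.imwrite("pics/seat.png",np.hstack([A,b])[...,::-1])
```

```text
t 10.45 p [ 0.4847 -0.0168  0.1962] q [-0.25 -0.09  2.08  0.    1.16 -0.67] F [-0.3  0.1  0.3] M [-0.01  0.04 -0.02] open -0.002 toolx yaw 114.21 tilt 0.49
-> (np.float64(0.4868130842469326), np.float64(-0.01743958025071357), 0.2, 114.2) turn [-0.0009 -0.001   0.    ] shift [-0.0071  0.0083 -0.0189]
-> (np.float64(0.4868130842469326), np.float64(-0.01743958025071357), 0.092, 114.2) turn [-0.0009 -0.001   0.    ] shift [-0.0106  0.0114  0.5211]
-> (np.float64(0.49542146795760567), np.float64(-0.03659410269033131), 0.092, 114.2) turn [-0.0009 -0.001   0.    ] shift [-0.1156  0.0113  0.5204]
-> (np.float64(0.502800082566754), np.float64(-0.05301226478143223), 0.092, 114.2) turn [-0.0009 -0.001   0.    ] shift [-0.2056  0.0113  0.5198]
```

View pics/seat.png

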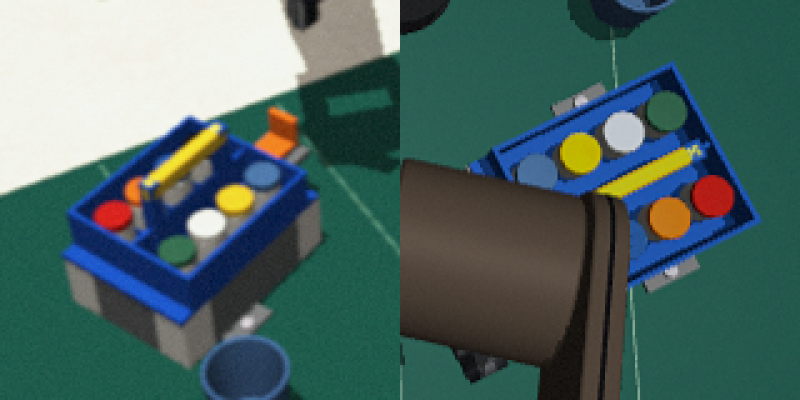

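send_rows(moves="-0.0009 -0.001 0 -0.01 0.011 0.15 -1;-0.0009 -0.001 0 -0.01 0.011 0.35 -1;-0.0009 -0.001 0 -0.01 0.011 0.5 -1;-0.0009 -0.001 0 -0.01 0.011 0.52 -1;-0.0009 -0.001 0 -0.04 0.011 0.52 -1;-0.0009 -0.001 0 -0.07 0.011 0.52 -1;-0.0009 -0.001 0 -0.095 0.011 0.52 -1;-0.0009 -0.001 0 -0.095 0.011 0.52 -1")

```text
time: 11.55
eef_pos: [0.4943, -0.0334, 0.093]
tcp_rot: [0.544, 0.839, 0.0, 0.0]
contact_force: [0.2, -0.5, 0.1]
opening: -0.001
finger_force: 0.0
```

Run:
```python
from g import *
a=np.radians(114.2);p=ctrl.get_state()["eef_pos"]-[.5565,-.1725,0]
f=lambda y,z:(.5565+y*np.cos(a),-.1725+y*np.sin(a),z,114.2)
print("base y,x",p@[np.cos(a),np.sin(a),0],p@[np.sin(a),-np.cos(a),0])
go(f(.149,.092),f(.131,.092))
```

```text
base y,x 0.15236314284369776 0.0002951382436065797
t 11.55 p [ 0.4943 -0.0334  0.093 ] q [-0.27  0.08  2.12  0.    0.94 -0.69] F [ 0.2 -0.5  0.1] M [0.02 0.01 0.04] open -0.001 toolx yaw 114.13 tilt 0.07
-> (np.float64(0.49542146795760567), np.float64(-0.03659410269033131), 0.092, 114.2) turn [ 0.0002  0.0001 -0.0002] shift [-0.0168 -0.0015  0.005 ]
-> (np.float64(0.502800082566754), np.float64(-0.05301226478143223), 0.092, 114.2) turn [ 0.0002  0.0001 -0.0002] shift [-0.1068 -0.0014  0.0051]
```

Push in 3 mm steps and watch the force.

send_rows(moves="0 0 0 -0.015 0 0 -1;0 0 0 -0.03 0 0 -1;0 0 0 -0.045 0 0 -1;0 0 0 -0.06 0 0 -1;0 0 0 -0.075 0 0 -1;0 0 0 -0.09 0 0 -1;0 0 0 -0.09 0 0 -1")

```text
time: 12.42
eef_pos: [0.5011, -0.0497, 0.0921]
tcp_rot: [0.543, 0.839, 0.0, 0.0]
contact_force: [-0.1, -0.5, -1.0]
opening: 0.002
finger_force: 0.0
```

Run:
```python
from g import *
a=np.radians(114.2);p=ctrl.get_state()["eef_pos"]-[.5565,-.1725,0]
print("base y,x",p@[np.cos(a),np.sin(a),0],p@[np.sin(a),-np.cos(a),0])
go()
```

```text
base y,x 0.1347242583882431 -0.00013710296373986575
t 12.43 p [ 0.5011 -0.0497  0.0921] q [-0.3   0.1   2.1   0.    0.94 -0.72] F [-0.1 -0.5 -1. ] M [-0.03 -0.04  0.02] open 0.002 toolx yaw 114.16 tilt 0.0
```

send_rows(moves="0 0 0 -0.01 0 0 -1;0 0 0 -0.02 0 0 -1;0 0 0 -0.03 0 0 -1;0 0 0 -0.03 0 0 -1")

```text
time: 12.92
eef_pos: [0.5027, -0.0532, 0.0922]
tcp_rot: [0.544, 0.839, 0.001, -0.002]
contact_force: [-2.1, 7.3, 4.4]
opening: -0.002
finger_force: 3.7
```

Run:
```python
from g import *
import cv2
a=np.radians(114.2);p=ctrl.get_state()["eef_pos"]-[.5565,-.1725,0]
print("base y,x",p@[np.cos(a),np.sin(a),0],p@[np.sin(a),-np.cos(a),0])
go()
c=ctrl.read_camera("scene")["image"];cv2.imwrite("pics/push.png",cv2.resize(c[150:310,110:290],(720,640)[0:1]+(600,),interpolation=3)[...,::-1])
```

```text
base y,x 0.1308662387553412 -0.00015571238548276606
t 12.93 p [ 0.5027 -0.0532  0.0922] q [-0.31  0.1   2.1   0.    0.95 -0.73] F [-2.1  7.3  4.4] M [1.05 0.32 0.03] open -0.002 toolx yaw 114.12 tilt 0.3
```

View pics/push.png

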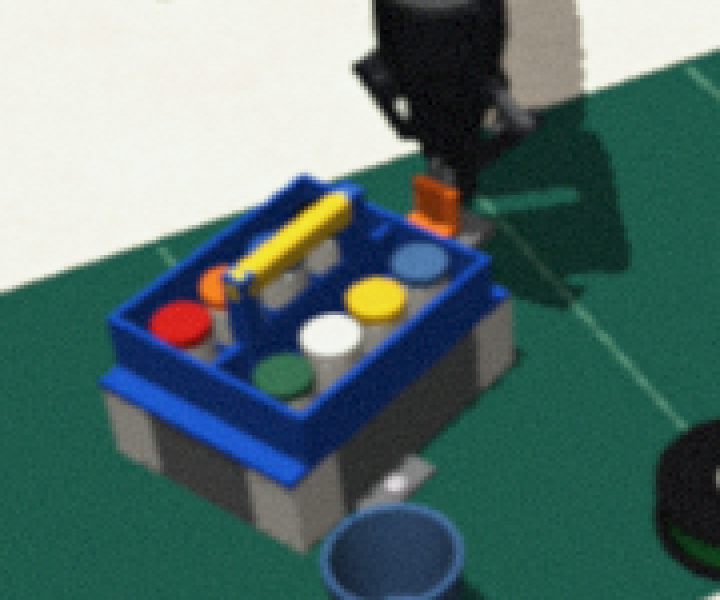

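The orange tab is now against the tray's edge (around (437,205) in the crop). The force has risen to 7.6 N, and the tab face is at base y = 0.120, which is the latch's home position. I'm backing off.

send_rows(moves="0 0 0 0.05 0 0 -1;0 0 0 0.15 0 0 -1;0 0 0 0.2 0 0 -1;0 0 0 0.2 0 -0.2 -1;0 0 0 0.2 0 -0.45 -1;0 0 0 0.4 0.3 -0.7 -1;0 0 0 0.6 0.6 -0.7 -1;0 0 0 0.99 0.8 -0.7 -1;0 0 0 0.99 0.8 -0.7 -1;0 0 0 0.99 0.8 -0.7 -1;0 0 0 0.99 0.8 -0.7 -1")

```text
time: 14.35
eef_pos: [0.5678, 0.1915, 0.2319]
tcp_rot: [0.543, 0.84, -0.0, -0.0]
contact_force: [-0.3, -0.0, 0.4]
opening: 0.002
finger_force: 0.0
```

Run:
```python
from g import *
from h import *
go()
c=ctrl.read_camera("top");h=cv2.cvtColor(c["image"],cv2.COLOR_RGB2HSV)
m=np.zeros((420,560),bool);m[240:285,300:350]=1
m&=(abs(h[...,0].astype(int)-12)<6)&(h[...,1]>150)&(h[...,2]>90)
for b in blobs(m,20):print(b)
a=np.radians(114.2);Y=np.array([np.cos(a),np.sin(a),0])
for y in(.138,.120):print(y,np.round(proj(c,np.array([.557,-.1725,.102])+y*Y),1))
cv2.imwrite("pics/end.png",cv2.resize(c["image"][160:320,290:450],(600,600),interpolation=3)[...,::-1])
```

```text
t 14.35 p [0.5678 0.1915 0.2319] q [ 0.16  0.13  1.78 -0.    1.23 -0.27] F [-0.3 -0.   0.4] M [-0.02  0.04  0.06] open 0.002 toolx yaw 114.23 tilt 0.05
(np.int32(231), array([330.1, 258.2]), ((330.10003662109375, 258.20001220703125), (15.652474403381348, 15.205260276794434), 63.43495178222656))
0.138 [315.2 265.1]
0.12 [323.7 261. ]
```

View pics/end.png

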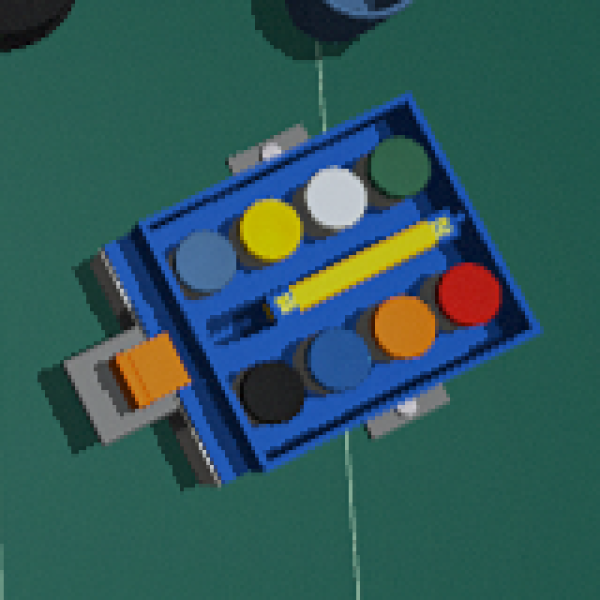

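The latch tongue lies over the flange. Its orange patch moved from (322.7, 261.9) to (330.1, 258.2), about 16.5 mm. The tray is square on the base.

```bash
python3 -c "
from plant import ctrl
print(ctrl.sign_off())"
```

```text
the job is handed in; nothing more can be done
None
```

The job is handed in at about 14.4 s: the tray is seated flush and square on the base, the latch is pushed to its stop over the flange, the bystanders were not touched, and the arm is clear; `sign_off` returned no verdict.

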